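Show the marked solder joint to the inspection camera

ROBOT

A 6-joint arm with a two-finger parallel gripper is mounted at the origin on the work surface. World frame = base frame: x ahead of the robot, y to its left, z up, the work surface at z = 0. Lengths are in m, angles in rad, forces in N, time in s.
With the tool pointing down it reaches from about 0.35 to 0.8 m from the base axis. Payload 7.3 kg.
Tool frame: the origin (TCP) lies on the centre line of the jaws, within the pads' length; the fingertips stand 19 mm ahead of it and the grasp point (between the pads) is the TCP; z points along the fingers, y is the line along which they close (so a half turn about z gives the same grasp; the last joint's range is limited). The gripper opens to 85 mm and grips with 20 to 120 N. Pads are 22 mm wide; open, the fingers measure 114 mm over their backs; the gripper's body (76 mm by 85 mm) begins 54 mm behind the grasp point. The pads swing forward as they close: fully open they stand 13 mm farther back than shut.
Start: joints at [-1.469, 0.342, 1.524, -0, 1.275, -0.146], TCP at [0.129, -0.509, 0.25] pointing down, gripper open.
Joint ranges: [-2.53, 2.53], [-0.77, 2.02], [0.04, 2.7], [-1, 4.14], [0.28, 2.66], [-3.11, 3.11]. Speed limits (rad/s): [2.57, 2.57, 3.14, 3.14, 3.14, 3.14].

INTERFACE

Orientations are given as a unit quaternion [w, x, y, z].
In Python, from station import ctrl gives the robot as it stands.
- The arm moves only by the shell command python3 -m pendant 'ROWS' [FORCE]. ROWS is a JSON object of lists of equal length, an entry for each row: "dr": the turn, a rotation vector about the world's x, y, z in units of 6 degrees (1.0 is 6 degrees), a list of three; "linear": the shift along the world's x, y, z in units of 25 mm (1.0 is 25 mm), a list of three; "gripper": the closure in counts, from 0 (fully open) to 255 (shut). A call has 1 to 10 rows; each row is the pose to reach, as a shift and turn from the pose commanded when the call began; what a row does not reach only later rows make up. A row lasts 1/10 s, in which the tool goes at most 50 mm and 8.59 degrees, less where a joint would pass 70% of its speed; a pose out of reach is approached as far as the arm can. A call with a gripper value outside its range is refused whole. The fingers move at their own pace and stop on an object; FORCE is the grip in N (left out, the last holds). Time passes only in rows, so rows that repeat a pose let the fingers close. It gives the time, the measured TCP pose, the force, the opening and the grip force at its end, in the units of the state.
- ctrl.read_state(): the state, without advancing time (a new reading comes with each control period).
- ctrl.get_image(name): name is "scene" or "top"; returns a dict with "frame" (400x640x3 uint8, red, green, blue), "range_z" (400x640 float32, m along the optical axis (not along the pixel's ray), 0 where there is no reading), "intrinsics" (3x3 intrinsics, pixels), "R" (3x3) and "t" (3): a world point X has camera coordinates R X + t. Camera axes: x right, y down, z forward; pixel columns grow to the right and rows downward; lengths in m; the calibration is good to about 2 mm. A picture is of the moment at which its call begins.
- ctrl.job_done(): hands the job in; it is judged then, once.
The state is a dict: "t": time; "joint_pos": joint angles; "dq": joint speeds; "joint_efforts": joint torques, N m; "tcp_pos": TCP position; "tool_rot": TCP orientation; "wrist_force": force on the tool from outside, world axes, zero at the start; "moment": the same for the moment, N m; "gripper_width": opening from 0.0 (shut) to 1.0 (fully open); "grip_force": force on a finger pad.
Only numpy, scipy, OpenCV 4.12 (cv2) and the standard library are available. Lean on these libraries where they do the work, as an engineer would, in place of code of your own. Each camera call takes 0.05 s, during which the arm holds its last target. There are 200 camera calls.

TASK

Turn the red knob on the circuit-board holder clockwise past its click, so that it stays in its second position with the orange dot (a round stud on the board) towards the mirror. Then take the blue tab of the sprung inspection mirror and turn it until the small white camera on the rig would see the orange dot in the middle of the mirror (the yellow needle under the mirror then points at the dot), and finish still holding the tab at that angle: do not let go. Leave the reel, jar, tray and screwdriver where they are.

Things in the scene. Friction and masses are not known exactly. Their poses are not given: they have to be found in the camera images.
- knob (a joint): Turn of the holder's red knob, rad: starts at 0, its first position (a stop); the second is 1.2 (also a stop); grows clockwise seen from above. An over-centre spring strut on the base holds it at either stop: it resists with about 0.1 N m at 0, less and less up to the crest at 0.6, then snaps it on to 1.2; let go before the crest it springs back. The steel base (84 mm) is fixed.
- knob_grip (a point): Grip point of the red knob, on its upright turning axis. The knob is a bar 38 mm long (this point's x axis), 12 mm thick (y), 36 mm high (20 mm below this point to 16 mm above), on a black disc 42 mm across whose top is 20 mm below this point. The point turns with it; z is up. Below the disc hangs the upright board, 76 mm wide, 50 mm high, its face 14 mm from the axis at +y.
- dot (a point): Centre of the front face of the orange marker (the dot): a round stud 14 mm across standing 14 mm out from the middle of the green circuit board. This point is 28 mm from the knob's axis along +y of knob_grip and 53 mm below that point; it moves round as the knob turns. Its height equals that of the mirror's and the lens's centre.
- lens (a point): Centre of the lens of the white inspection camera (42 mm cube, black barrel, top 96 mm above the plywood), 142 mm from the mirror's axis and looking level at the mirror's centre. It stands on the rig, which is fixed to the bench: a steel disc under the mirror, a dark steel bar, and the camera at its end.
- needle (a joint): Turn of the yellow needle under the mirror, rad: always twice the mirror's turn. 0 at rest, pointing at the camera; grows clockwise seen from above (to 2.5). The camera sees the dot mid-mirror when this equals the angle at the mirror's axis, seen from above, from the direction to lens clockwise to the direction to dot; the mirror has then turned half that.
- mirror: The mirror: a round glass 40 mm across in a black frame, upright, its face on the vertical turning axis and looking along this body's +x, with a blue tab above. z is up; origin on the axis at the height of the plywood's top, glass centre 75 mm above. At rest it faces the camera; it turns clockwise (seen from above) up to 1.25 rad, and a light spring (0.06 N m/rad) returns it when released.
- tab (a point): Grip point of the blue tab, on the mirror's turning axis, 126 mm above the plywood. The tab is an upright plate 32 mm long (y axis of this point), 10 mm thick (x axis) and 40 mm high (from 22 mm below this point to 18 mm above it). It turns with the mirror, x is the direction in which the mirror faces, z is up.
- sight (a point): Imaginary line of sight of the camera after the mirror: this point lies on the mirror's axis at the height of the glass's centre; its x axis points (level) where the camera looks by way of the mirror. It turns clockwise by twice the mirror's turn; at rest it points at the camera. A yellow needle with a red tip, 82 mm long, low under the mirror, points the same way.
- solder_reel: Bystander: steel-coloured solder reel standing on its flange, 48 mm across, 32 mm high; origin at the centre of its underside.
- flux_jar: Bystander: amber jar with a yellow cap, 42 mm across, 42 mm high; origin at the centre of its underside.
- parts_tray: Bystander: blue two-compartment tray 60 x 50 x 22 mm; origin at the centre of its underside.
- screwdriver: Bystander: screwdriver with an orange handle, 160 mm long, lying along its x axis, handle to -x.

How it is judged:
By the outcome, as a careful person would: the job done as asked, in the order asked, and still so for the second after the job is handed in, while the arm keeps its last pose, push and grip.
It also fails if it takes over 48 s, if anything falls off the work surface, if the arm or the gripper's body presses on something with over 40 N, if the wrist force passes 120 N, or if a joint passes its speed limit or range.

## Working session

There is one attempt and no reset: what is moved stays moved. The work goes in short steps, Python scripts to look and compute and a shell command to move; the robot and the scene stay as the last step left them, time stands still between calls to the robot, and variables do not carry over. Pictures are saved under pics/ and viewed, at most 10 in all, crops included, and the job is handed in when it is done.

```bash
mkdir -p pics
python3 - <<'E'
from station import ctrl
import cv2,numpy as np
for n in("top","scene"):
    d=ctrl.get_image(n);cv2.imwrite(f"pics/{n}0.png",d["frame"][:,:,::-1]);np.savez(f"{n}0.npz",**d)
    print(n,d["intrinsics"],d["R"],d["t"])
print(ctrl.read_state())
E
```

```text
top [[442.25022498   0.         319.75002411]
 [  0.         442.25022498 203.8394181 ]
 [  0.           0.           1.        ]] [[-0.01226116 -0.99977304 -0.0174223 ]
 [-0.99316326  0.01419922 -0.11586683]
 [ 0.11608791  0.01588253 -0.99311195]] [0.01142088 0.54843437 1.24838377]
scene [[512.03543898   0.         315.20376756]
 [  0.         512.03543898 195.17629472]
 [  0.           0.           1.        ]] [[-0.44811632  0.89387323  0.01350603]
 [ 0.58046128  0.30242025 -0.75604675]
 [-0.67989445 -0.33095716 -0.65437825]] [ 0.25675298 -0.23285942  1.85498639]
{'t': 0.1, 'joint_pos': array([-1.46901028e+00,  3.42628820e-01,  1.52494457e+00, -9.47591879e-06,
        1.27542420e+00, -1.46039856e-01]), 'dq': array([ 0.00063469, -0.00189614, -0.00232246,  0.00111241, -0.0006777 ,
       -0.0006304 ]), 'joint_efforts': array([ 1.79982238e-03, -4.34446549e+01, -2.46491057e+01, -2.04612393e-04,
        4.69662700e-03, -5.95504446e-08]), 'tcp_pos': array([ 0.12874363, -0.50860904,  0.24969997]), 'tool_rot': array([-7.02392987e-04,  9.92332193e-01,  1.23597433e-01,  1.10114040e-05]), 'wrist_force': array([ 0.2416534 , -0.61775215, -0.14300879]), 'moment': array([ 0.02655003, -0.00172305, -0.00905689]), 'grip_force': 0.0, 'gripper_width': 1.000354174470301}
```

View pics/top0.png

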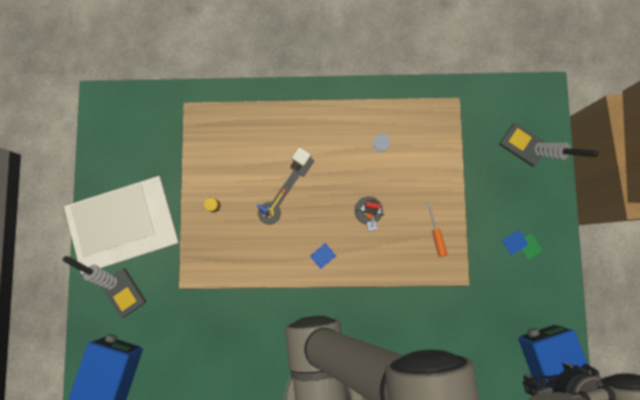

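View pics/scene0.png

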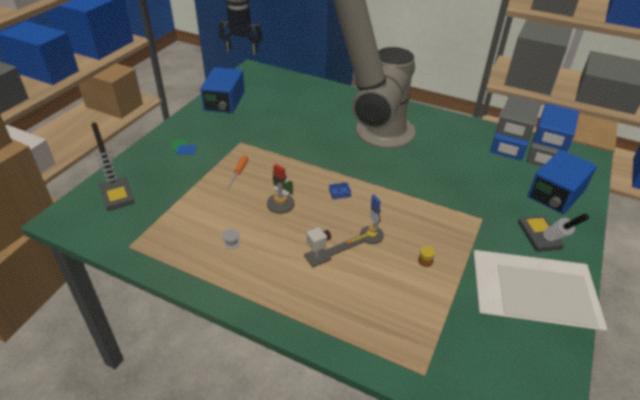

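The top view shows the knob at about (373,207), the mirror tab at (265,209), the white camera at (301,157), the reel at (380,142) and the tray at (323,256). The scene view shows the knob at (280,175), the tab at (376,205) and the camera at (317,238). I'll zoom in on both.

```bash
python3 - <<'E'
import cv2,numpy as np
t=np.load("top0.npz")["frame"];s=np.load("scene0.npz")["frame"]
a=cv2.resize(t[140:240,240:400],(800,500),interpolation=cv2.INTER_CUBIC)
b=cv2.resize(s[150:270,250:400],(750,600),interpolation=cv2.INTER_CUBIC)
cv2.imwrite("pics/a.png",a[:,:,::-1]);cv2.imwrite("pics/b.png",b[:,:,::-1])
E
cat > h.py <<'E'
import numpy as np,cv2
def ray(d,uv):
    K,R,t=d["intrinsics"],d["R"],d["t"]
    v=R.T@np.linalg.solve(K,np.array([*uv,1.]));return -R.T@t,v
def onplane(d,uv,z):
    c,v=ray(d,uv);return c+v*(z-c[2])/v[2]
def cloud(d,m):
    ys,xs=np.nonzero(m&(d["range_z"]>0));z=d["range_z"][ys,xs]
    P=np.linalg.inv(d["intrinsics"])@np.vstack([xs,ys,np.ones(len(xs))])*z
    return (d["R"].T@(P-d["t"][:,None])).T
def hsv(d): return cv2.cvtColor(d["frame"],cv2.COLOR_RGB2HSV)
def mask(d,lo,hi,box):
    m=cv2.inRange(hsv(d),lo,hi)>0;k=np.zeros_like(m);x0,x1,y0,y1=box;k[y0:y1,x0:x1]=1;return m&k
def tri(d1,u1,d2,u2):
    c1,v1=ray(d1,u1);c2,v2=ray(d2,u2)
    s=np.linalg.lstsq(np.c_[v1,-v2],c2-c1,rcond=None)[0]
    p,q=c1+v1*s[0],c2+v2*s[1];return (p+q)/2,np.linalg.norm(p-q)
E
python3 - <<'E'
import numpy as np
from h import *
np.set_printoptions(precision=4,suppress=True)
T=dict(np.load("top0.npz"));S=dict(np.load("scene0.npz"))
def box(c,r):return(c[0]-r,c[0]+r,c[1]-r,c[1]+r)
for n,lo,hi,bt,bs in[("red",(172,120,70),(180,255,255),box((373,207),16),box((280,175),16)),("red2",(0,170,70),(4,255,255),box((373,207),16),box((280,175),16)),("blue",(105,100,50),(125,255,255),box((265,209),10),box((376,205),14)),
 ("yellow",(20,120,120),(32,255,255),(255,290,180,225),(340,385,220,250)),("orange",(6,150,120),(15,255,255),box((370,215),12),box((285,190),16)),
 ("white",(0,0,170),(180,50,255),box((301,157),12),box((317,238),13))]:
  for d,b,nm in((T,bt,"T"),(S,bs,"S")):
    m=mask(d,lo,hi,b);P=cloud(d,m)
    if m.sum()<3: print(n,nm,"few",m.sum());continue
    ys,xs=np.nonzero(m);p=np.c_[xs,ys]
    print(n,nm,m.sum(),p.mean(0),p.min(0),p.max(0),"cloud med",np.median(P,0),"z",P[:,2].min(),P[:,2].max())
wood=cloud(T,mask(T,(0,0,0),(180,255,255),(200,240,120,180)));print("wood z",np.median(wood[:,2]))
E
```

```text
red T few 0
red S few 0
red2 T 50 [372.38 205.06] [366 203] [379 207] cloud med [ 0.5298 -0.1356  0.1495] z 0.13878304716617626 0.15253723333652058
red2 S 61 [278.8361 170.8361] [275 166] [283 177] cloud med [ 0.5364 -0.1358  0.1417] z 0.1207597855277127 0.153321896805288
blue T 36 [262.6389 208.3889] [258 205] [267 212] cloud med [0.5259 0.1517 0.1491] z 0.10586174804634473 0.1547313859044451
blue S 81 [375.3457 203.6173] [372 196] [379 211] cloud med [0.5335 0.1553 0.1347] z 0.10798520368295246 0.15405853452245435
yellow T 68 [273.8971 205.7941] [268 194] [281 217] cloud med [0.5444 0.141  0.0202] z 0.006839123989481385 0.08843687539187846
yellow S 102 [365.7745 234.7157] [351 228] [376 241] cloud med [0.5391 0.1447 0.0198] z 0.010408803363947686 0.040546856191671955
orange T 22 [369.3182 215.3182] [367 213] [372 217] cloud med [ 0.5091 -0.1323  0.0858] z 0.030630004411290837 0.09030364152010589
orange S few 0
white T 181 [301.0221 155.7735] [293 148] [310 164] cloud med [0.6754 0.0534 0.1017] z 0.0943996868824535 0.1082885501643202
white S 109 [315.7706 233.8624] [309 229] [323 239] cloud med [0.6766 0.0527 0.1018] z 0.09810297804603715 0.10565458324411135
wood z 0.00550880902564807
```

View pics/a.png

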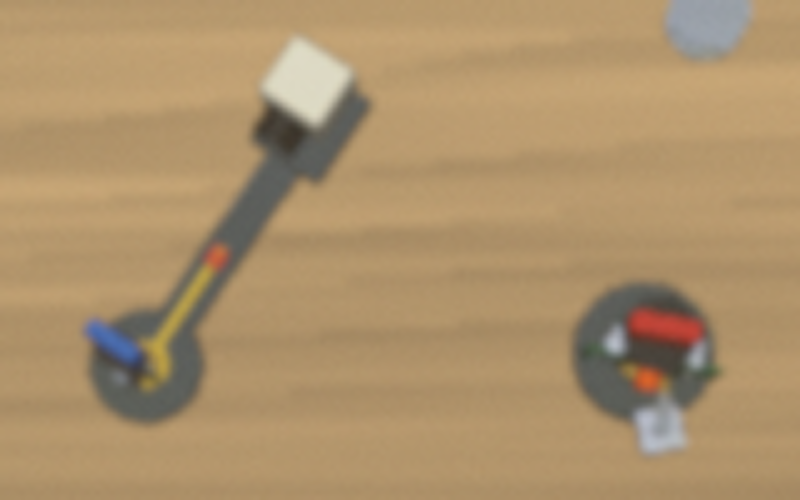

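View pics/b.png

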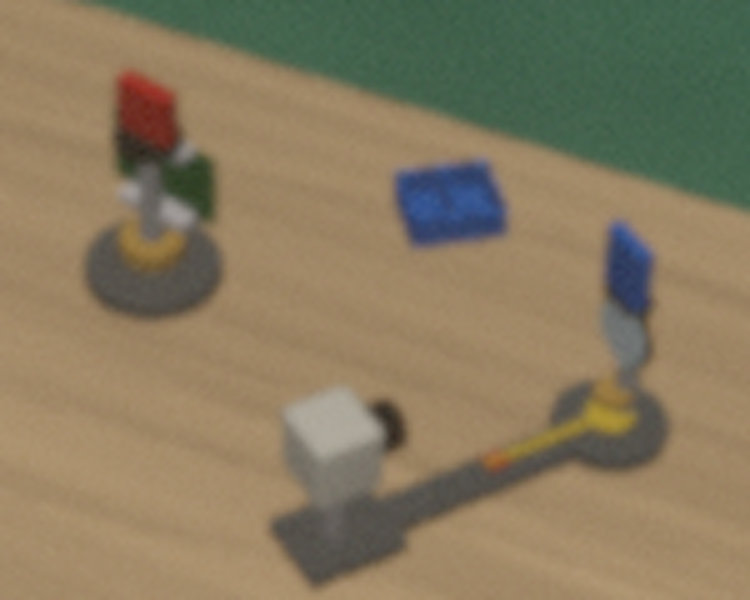

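```bash
cat > m.py <<'E'
import numpy as np,sys
from h import *
np.set_printoptions(precision=4,suppress=True)
def load(s): return dict(np.load(f"top{s}.npz")),dict(np.load(f"scene{s}.npz"))
def circ(d,m,z):
    c=max(cv2.findContours(m.astype(np.uint8),0,1)[0],key=cv2.contourArea)[:,0]
    P=np.array([onplane(d,p,z)[:2] for p in c]).astype(np.float32)
    h=cv2.convexHull(P)[:,0]
    return cv2.minEnclosingCircle(P),P
E
python3 - <<'E'
from m import *
T,S=load(0)
print("C",-T["R"].T@T["t"],-S["R"].T@S["t"])
for d,n,bk,bm in((T,"T",(353,386,193,227),(256,283,199,226)),(S,"S",(265,298,192,216),(358,386,222,246))):
  for b,nm in((bk,"knobdisc"),(bm,"mirdisc")):
    g=mask(d,(0,0,0),(180,75,125),b)
    P=cloud(d,g);z=np.median(P[:,2])
    g=cv2.morphologyEx(g.astype(np.uint8),cv2.MORPH_OPEN,np.ones((3,3)))
    (c,r),Q=circ(d,g,.014)
    print(n,nm,g.sum(),"z",z,"circ",c,r,"ext",Q.min(0),Q.max(0))
for n,lo,hi,bt in(("red",(0,150,60),(5,255,255),(357,389,191,208)),("red",(0,100,60),(5,255,255),(357,389,191,209)),("blue",(105,100,50),(125,255,255),(255,275,199,219)),("blue",(100,70,50),(130,255,255),(255,275,199,219))):
    m=mask(T,lo,hi,bt);ys,xs=np.nonzero(m)
    P=np.array([onplane(T,p,.15)[:2] for p in zip(xs,ys)]);c=P.mean(0);w,v=np.linalg.eigh(np.cov((P-c).T));a=v[:,1]
    pr=(P-c)@v; print(n,len(P),c,"yaw",np.degrees(np.arctan2(a[1],a[0]))%180,"len",np.ptp(pr,0))
m=mask(T,(0,0,170),(180,60,255),(289,313,145,168));ys,xs=np.nonzero(m)
P=np.array([onplane(T,p,.102)[:2] for p in zip(xs,ys)],np.float32);print("white",P.mean(0),cv2.minAreaRect(P))
m=mask(T,(18,120,110),(33,255,255),(268,286,188,210))
ys,xs=np.nonzero(m);P=np.array([onplane(T,p,.02)[:2] for p in zip(xs,ys)]);c=P.mean(0);v=np.linalg.eigh(np.cov((P-c).T))[1][:,1];print("needle",c,np.degrees(np.arctan2(v[1],v[0])))
E
```

```text
C [ 0.3999 -0.0162  1.3035] [1.5114 0.4548 1.0343]
T knobdisc 340 z 0.018889939123367734 circ (0.5314251780509949, -0.13582856953144073) 0.040760479867458344 ext [ 0.4925 -0.1608] [ 0.569  -0.0983]
T mirdisc 268 z 0.015749227326692858 circ (0.5278550982475281, 0.15334174036979675) 0.03368097543716431 ext [0.4962 0.1214] [0.549  0.1861]
S knobdisc 313 z 0.017952560442032407 circ (0.5276280641555786, -0.13687565922737122) 0.0460878387093544 ext [ 0.4819 -0.1815] [ 0.5733 -0.0982]
S mirdisc 234 z 0.01537317753379459 circ (0.5256127119064331, 0.14144115149974823) 0.051785580813884735 ext [0.4745 0.129 ] [0.5767 0.1857]
red 66 [ 0.5302 -0.1348] yaw 81.8756716915239 len [0.0134 0.0346]
red 85 [ 0.5301 -0.136 ] yaw 79.71992369045654 len [0.0165 0.0395]
blue 36 [0.5249 0.1526] yaw 53.25599028094491 len [0.0094 0.0287]
blue 45 [0.5248 0.1522] yaw 54.92923106400892 len [0.0117 0.0303]
white [0.6759 0.0536] ((0.6757295727729797, 0.05325073003768921), (0.04069558158516884, 0.03750189393758774), 57.8360710144043)
needle [0.5581 0.1336] 144.46148325525647
```

```bash
python3 -m pendant '{"linear":[[8,7.4,0],[8,7.4,0],[8,7.4,0],[8,7.4,0],[8,7.4,0],[8,7.4,0],[8,7.4,0],[8,7.4,0]],"dr":[[0,0,5.5],[0,0,5.5],[0,0,5.5],[0,0,5.5],[0,0,5.5],[0,0,5.5],[0,0,5.5],[0,0,5.5]],"gripper":[0,0,0,0,0,0,0,0]}' 40
python3 -m pendant '{"linear":[[8,7.5,0],[8,7.5,0],[8,7.5,0],[8,7.5,0],[8,7.5,0],[8,7.5,0],[8,7.5,0],[8,7.5,0]],"dr":[[0,0,5.5],[0,0,5.5],[0,0,5.5],[0,0,5.5],[0,0,5.5],[0,0,5.5],[0,0,5.5],[0,0,5.5]],"gripper":[0,0,0,0,0,0,0,0]}'; python3 -c "
from station import ctrl;print(ctrl.read_state())"
```

```text
t: 0.9
tcp_pos: [0.3287, -0.3239, 0.2501]
tool_rot: [-0.0, 0.916, 0.401, -0.0]
wrist_force: [0.3, 0.4, 0.0]
gripper_width: 0.996
grip_force: 0.0
t: 1.7
tcp_pos: [0.5283, -0.1377, 0.2498]
tool_rot: [-0.0, 0.765, 0.644, -0.001]
wrist_force: [0.6, -0.9, -0.1]
gripper_width: 1.003
grip_force: 0.0
{'t': 1.7, 'joint_pos': array([-3.94985136e-01,  3.81459193e-01,  1.46607337e+00, -7.14308268e-04,
        1.29509408e+00, -2.23072668e-01]), 'dq': array([-2.26388654e-02, -1.81411965e-02,  1.29262928e-02,  2.52748656e-05,
       -3.50202500e-04,  1.17175298e-03]), 'joint_efforts': array([ 1.24467462e+00, -4.52997243e+01, -2.51857978e+01,  1.15671968e-01,
       -2.88310298e-02,  4.37388557e-02]), 'tcp_pos': array([ 0.5282896 , -0.13768692,  0.24977164]), 'tool_rot': array([-3.01866488e-04,  7.65138729e-01,  6.43865157e-01, -5.42429216e-04]), 'wrist_force': array([ 0.55327233, -0.93772756, -0.14253222]), 'moment': array([-0.05428757, -0.03952674, -0.02107798]), 'grip_force': 0.0, 'gripper_width': 1.0030604073530862}
```

```bash
python3 -m pendant '{"linear":[[0.08,0.08,-2],[0.08,0.08,-3],[0.08,0.08,-4],[0.08,0.08,-4.4],[0.08,0.08,-4.4],[0.08,0.08,-4.4]],"dr":[[0,0,0],[0,0,0],[0,0,0],[0,0,0],[0,0,0],[0,0,0]],"gripper":[0,0,0,0,0,0]}' 40
python3 -m pendant '{"linear":[[0,0,0],[0,0,0],[0,0,0],[0,0,0],[0,0,0],[0,0,0],[0,0,0],[0,0,0]],"dr":[[0,0,0],[0,0,0],[0,0,0],[0,0,0],[0,0,0],[0,0,0],[0,0,0],[0,0,0]],"gripper":[160,190,255,255,255,255,255,255]}'; python3 -c "
from station import ctrl;import cv2;print(ctrl.read_state()['moment'])
d=ctrl.get_image('scene')['frame'][130:250,230:390,::-1];cv2.imwrite('pics/c.png',cv2.resize(d,(800,600),interpolation=cv2.INTER_CUBIC))"
```

```text
t: 2.3
tcp_pos: [0.531, -0.1356, 0.1414]
tool_rot: [0.001, 0.765, 0.644, 0.0]
wrist_force: [-0.3, -0.4, 0.6]
gripper_width: 1.0
grip_force: 0.0
t: 3.1
tcp_pos: [0.5302, -0.1343, 0.1406]
tool_rot: [-0.0, 0.765, 0.644, -0.0]
wrist_force: [-3.8, 0.4, 5.6]
gripper_width: 0.137
grip_force: 39.4
[ 0.1210205   0.69762189 -0.56011758]
```

View pics/c.png

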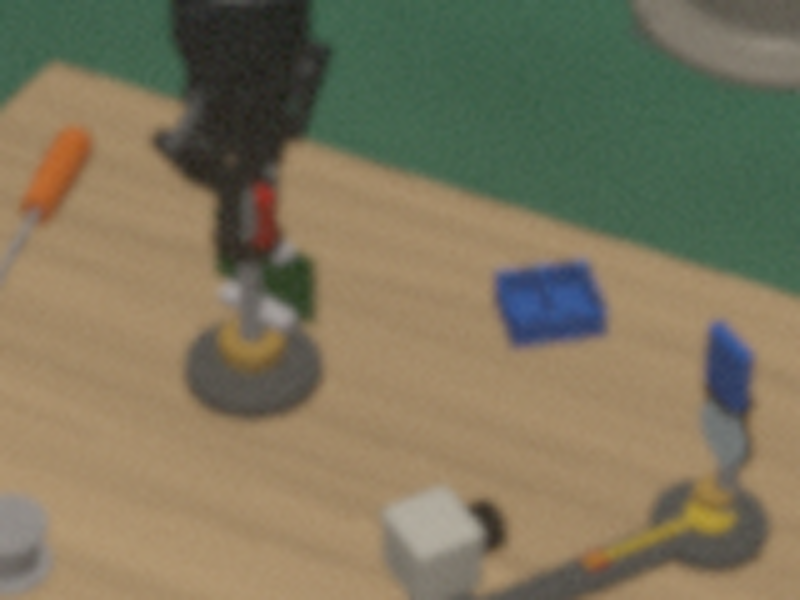

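The jaws hold the knob, at 11.6 mm opening with little side force. I'll turn it clockwise.

```bash
python3 -m pendant '{"linear":[[0,0,0],[0,0,0],[0,0,0],[0,0,0],[0,0,0],[0,0,0],[0,0,0]],"dr":[[0,0,-0.8],[0,0,-1.6],[0,0,-2.4],[0,0,-3.2],[0,0,-4],[0,0,-4.8],[0,0,-5]],"gripper":[255,255,255,255,255,255,255]}' 50; python3 -c "
from station import ctrl;print(ctrl.read_state()['moment'])"
```

```text
t: 3.85
tcp_pos: [0.5309, -0.1346, 0.1406]
tool_rot: [0.0, 0.906, 0.424, 0.0]
wrist_force: [-2.0, -1.1, 4.2]
gripper_width: 0.136
grip_force: 48.7
[-0.00629065  0.43605457  0.05593934]
```

```bash
python3 -m pendant '{"linear":[[0,0,0],[0,0,0],[0,0,0],[0,0,0],[0,0,0],[0,0,0],[0,0,0],[0,0,0],[0,0,0]],"dr":[[0,0,-0.8],[0,0,-1.6],[0,0,-2.4],[0,0,-3.2],[0,0,-4],[0,0,-4.8],[0,0,-5.6],[0,0,-6.2],[0,0,-6.2]],"gripper":[255,255,255,255,255,255,255,255,255]}' ; python3 -c "
from station import ctrl;print(ctrl.read_state()['moment'])"
```

```text
t: 4.75
tcp_pos: [0.5313, -0.1353, 0.1406]
tool_rot: [0.001, 0.994, 0.114, 0.001]
wrist_force: [0.1, -5.0, 2.5]
gripper_width: 0.13
grip_force: 48.7
[-0.56520869  0.13012907 -0.06900822]
```

```bash
python3 -m pendant '{"linear":[[0,0,0],[0,0,0],[0,0,0]],"dr":[[0,0,-0.3],[0,0,-0.5],[0,0,-0.5]],"gripper":[255,255,255]}' ; python3 -c "
from station import ctrl;print(ctrl.read_state()['moment'])"
```

```text
t: 5.05
tcp_pos: [0.5313, -0.1353, 0.1406]
tool_rot: [0.001, 0.996, 0.088, 0.001]
wrist_force: [-0.3, -5.6, 2.0]
gripper_width: 0.13
grip_force: 48.7
[-0.70301776  0.07218726  0.39739182]
```

```bash
python3 -m pendant '{"linear":[[0,0,0],[0,0,0],[0,0,0],[0,0,0],[0,0,1.5],[0,0,3],[0,0,4.4],[0,2,4.4],[0,4,4.4],[0,5.5,4.4]],"dr":[[0,0,0],[0,0,0],[0,0,0],[0,0,0],[0,0,0],[0,0,0],[0,0,0],[0,0,0],[0,0,0],[0,0,0]],"gripper":[0,0,0,0,0,0,0,0,0,0]}'
python3 - <<'E'
from station import ctrl
from m import *
for n in("top","scene"):
    d=ctrl.get_image(n);np.savez(f"{n}1.npz",**d)
T,S=load(1)
a=cv2.resize(T["frame"][140:240,240:400],(640,400),interpolation=cv2.INTER_CUBIC)
b=cv2.resize(S["frame"][150:270,250:400],(500,400),interpolation=cv2.INTER_CUBIC)
b=cv2.copyMakeBorder(b,0,0,0,140,0)
cv2.imwrite("pics/d.png",np.vstack([a,b])[:600,:,::-1]) if 0 else cv2.imwrite("pics/d.png",cv2.resize(np.vstack([a,b]),(480,600))[:,:,::-1])
for n,lo,hi,bt in(("red",(0,150,60),(5,255,255),(357,389,191,220)),("blue",(105,100,50),(125,255,255),(255,275,199,219))):
    m=mask(T,lo,hi,bt);ys,xs=np.nonzero(m)
    if len(xs)<5: print(n,"few");continue
    P=np.array([onplane(T,p,.15)[:2] for p in zip(xs,ys)]);c=P.mean(0);v=np.linalg.eigh(np.cov((P-c).T))[1];a=v[:,1]
    print(n,len(P),c,"yaw",np.degrees(np.arctan2(a[1],a[0]))%180,np.ptp((P-c)@v,0))
for d,n,b in((T,"T",(350,375,195,225)),(S,"S",(270,305,170,205))):
    m=mask(d,(5,150,110),(16,255,255),b);ys,xs=np.nonzero(m)
    if len(xs): print("orange",n,len(xs),xs.mean(),ys.mean(),xs.min(),xs.max(),ys.min(),ys.max(),onplane(d,(xs.mean(),ys.mean()),.081),np.median(cloud(d,m),0))
E
```

```text
t: 6.05
tcp_pos: [0.5304, 0.0053, 0.2506]
tool_rot: [-0.0, 0.996, 0.087, 0.0]
wrist_force: [0.2, 0.1, -1.0]
gripper_width: 1.004
grip_force: 0.0
red 69 [ 0.5284 -0.1367] yaw 8.241601133214573 [0.0142 0.035 ]
blue 38 [0.5246 0.1522] yaw 53.68563404928207 [0.01   0.0287]
orange T 19 363.05263157894734 208.78947368421052 361 370 205 211 [ 0.5273 -0.1167  0.081 ] [ 0.5258 -0.1159  0.0867]
orange S 35 282.9714285714286 182.34285714285716 276 288 170 188 [ 0.5132 -0.1367  0.081 ] [ 0.533  -0.1203  0.0873]
```

View pics/d.png

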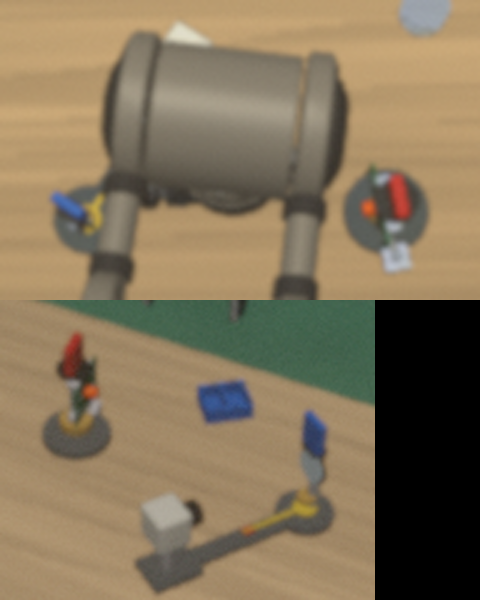

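Run:
```python
from m import *
from scipy.optimize import least_squares
T,S=load(0);T1,S1=load(1)
m=mask(S1,(4,130,110),(17,255,255),(276,295,178,200));ys,xs=np.nonzero(m)
print("dot S",len(xs),xs.min(),xs.max(),ys.min(),ys.max(),onplane(S1,(xs.mean(),ys.mean()),.081),np.median(cloud(S1,m),0))
u=np.array([.676-.527,.053-.153]);u/=np.linalg.norm(u);n=np.array([-u[1],u[0]])
def proj(d,X):
    p=d["intrinsics"]@(d["R"]@X+d["t"]);return p[:2]/p[2]
def notwood(d,p):
    # bilinear saturation-based wood-ness (wood: hue~15-20, V high)
    return cv2.getRectSubPix(d["frame"].astype(np.float32),(1,1),tuple(map(float,p)))[0,0]
z=.011; c0=np.array([.527,.153])
for d,nm in((T,"T"),(S,"S")):
    pts=[]
    for s in np.arange(.045,.10,.003):
        prof=np.array([notwood(d,proj(d,np.r_[c0+u*s+n*w,z]))[0] for w in np.arange(-.025,.0251,.0005)])
        hi=np.median(np.r_[prof[:12],prof[-12:]]); below=np.nonzero(prof<hi*.72)[0]
        w=np.arange(-.025,.0251,.0005)
        if len(below): pts.append((s,(w[below[0]]+w[below[-1]])/2,w[below[-1]]-w[below[0]]))
    pts=np.array(pts);k=np.polyfit(pts[:,0],pts[:,1],1);ang=np.degrees(np.arctan2(u[1],u[0])+np.arctan(k[0]))
    print(nm,"bar dir",ang,"lateral at axis",k[1],"width",np.median(pts[:,2]),"resid",np.std(pts[:,1]-np.polyval(k,pts[:,0])))
    for ctr,name,r0 in((c0,"mir",.033),(np.array([.530,-.1358]),"knob",.042)):
      E=[]
      for a in np.arange(0,2*np.pi,.1):
        e=np.array([np.cos(a),np.sin(a)]);rr=np.arange(.02,.055,.0005)
        prof=np.array([notwood(d,proj(d,np.r_[ctr+e*r,.014]))[0] for r in rr])
        g=np.gradient(cv2.GaussianBlur(prof.reshape(1,-1),(0,0),3)[0]);i=g[6:-6].argmax()+6
        E.append(ctr+e*rr[i])
      E=np.array(E);f=least_squares(lambda q:np.hypot(E[:,0]-q[0],E[:,1]-q[1])-q[2],[*ctr,r0],loss="soft_l1",f_scale=.001)
      print(nm,name,f.x)
```

```text
dot S 33 277 289 178 188 [ 0.5225 -0.1231  0.081 ] [ 0.5307 -0.1186  0.0863]
T bar dir -34.37813669609787 lateral at axis 0.0012210526315789688 width 0.02200000000000002 resid 0.0002537689128449357
T mir [0.5269 0.154  0.0338]
T knob [ 0.5303 -0.1367  0.0412]
S bar dir -41.24773009609968 lateral at axis 0.012523684210526343 width 0.015000000000000013 resid 0.0014711836554649163
S mir [0.5288 0.1533 0.0353]
S knob [ 0.532  -0.1382  0.0434]
```

```bash
python3 -m pendant '{"linear":[[-0.1,1.5,0],[-0.1,3,0],[-0.1,4.5,0],[-0.1,5.9,0],[-0.1,5.93,0],[-0.1,5.93,0],[-0.1,5.93,-1],[-0.1,5.93,-2]],"dr":[[0,0,1.3],[0,0,2.6],[0,0,3.9],[0,0,5.2],[0,0,6.5],[0,0,7.6],[0,0,7.6],[0,0,7.6]],"gripper":[0,0,0,0,0,0,0,0]}' 25
python3 -m pendant '{"linear":[[0,0,-1],[0,0,-2],[0,0,-2.5],[0,0,-2.5],[0,0,-2.5]],"dr":[[0,0,0],[0,0,0],[0,0,0],[0,0,0],[0,0,0]],"gripper":[0,0,0,0,0]}'
```

```text
t: 6.95
tcp_pos: [0.5289, 0.1508, 0.2002]
tool_rot: [0.0, 0.885, 0.466, 0.001]
wrist_force: [0.2, -1.0, -1.0]
gripper_width: 1.0
grip_force: 0.0
t: 7.45
tcp_pos: [0.5289, 0.1511, 0.1385]
tool_rot: [0.0, 0.885, 0.466, 0.0]
wrist_force: [-0.0, -0.3, 0.3]
gripper_width: 1.005
grip_force: 0.0
```

```bash
python3 -m pendant '{"linear":[[-0.05,0.1,0],[-0.05,0.1,0],[-0.05,0.1,0],[-0.05,0.1,0],[-0.05,0.1,0],[-0.05,0.1,0],[-0.05,0.1,0],[-0.05,0.1,0],[-0.05,0.1,0]],"dr":[[0,0,0],[0,0,0],[0,0,0],[0,0,0],[0,0,0],[0,0,0],[0,0,0],[0,0,0],[0,0,0]],"gripper":[0,160,200,255,255,255,255,255,255]}' 30;python3 -c "
from station import ctrl;print(ctrl.read_state()['moment'])"
```

```text
t: 8.35
tcp_pos: [0.5255, 0.1548, 0.138]
tool_rot: [-0.001, 0.885, 0.467, -0.001]
wrist_force: [-6.2, 4.9, 5.1]
gripper_width: 0.11
grip_force: 33.8
[0.64055196 0.86391621 0.02734333]
```

```bash
python3 -m pendant '{"linear":[[-0.04,0.04,0],[-0.06,0.05,0],[-0.06,0.05,0],[-0.06,0.05,0],[-0.06,0.05,0],[-0.06,0.05,0],[-0.06,0.05,0],[-0.06,0.05,0]],"dr":[[0,0,0],[0,0,-0.8],[0,0,-1.6],[0,0,-2.4],[0,0,-3.2],[0,0,-4],[0,0,-4.65],[0,0,-4.65]],"gripper":[255,255,255,255,255,255,255,255]}';python3 - <<'E'
from station import ctrl
from m import *
s=ctrl.read_state();print(s['moment'])
q=s["tool_rot"];print("yaw",np.degrees(2*np.arctan2(q[2],q[1])))
for n in("top","scene"):
    d=ctrl.get_image(n);np.savez(f"{n}2.npz",**d)
T,S=load(2)
b=cv2.resize(S["frame"][150:270,250:400],(750,600),interpolation=cv2.INTER_CUBIC)
cv2.imwrite("pics/e.png",b[:,:,::-1])
E
```

```text
t: 9.15
tcp_pos: [0.525, 0.1554, 0.138]
tool_rot: [-0.0, 0.971, 0.239, -0.0]
wrist_force: [-3.4, 2.7, 4.4]
gripper_width: 0.109
grip_force: 33.7
[0.3469 0.5913 0.038 ]
yaw 27.671281278232687
```

View pics/e.png

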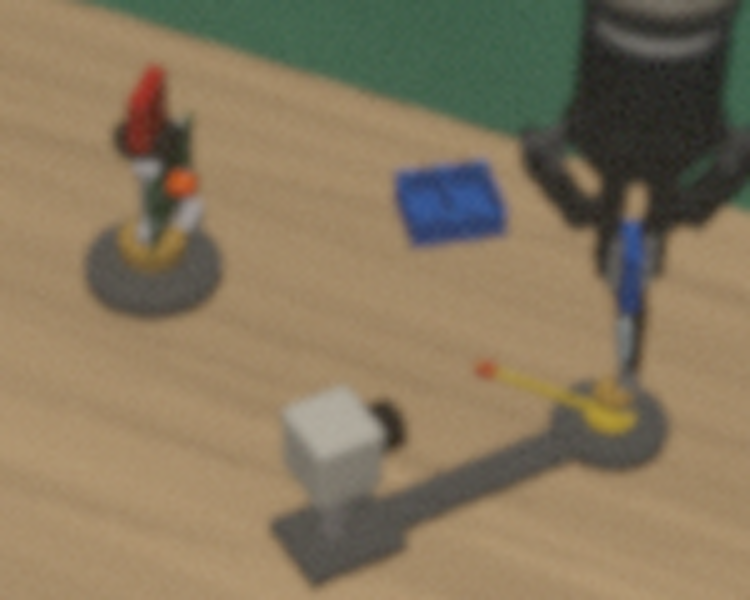

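The knob stays in its second position, with the dot at zoom (181,182) facing the mirror. The needle now points away from the camera towards the knob, its tip at zoom (485,370). I'll measure the needle and dot directions.

Run:
```python
from m import *
A=np.array([.5258,.1545])
T2,S2=load(2);T0,S0=load(0)
for z in(.018,.022):
 for d,nm,b in((S0,"S0",(340,372,222,246)),(S2,"S2",(340,365,218,235)),(T0,"T0",(270,292,185,205)),(T2,"T2",(262,310,200,225))):
  m=mask(d,(0,110,90),(11,255,255),b);ys,xs=np.nonzero(m)
  y=mask(d,(19,130,110),(33,255,255),b);yy,yx=np.nonzero(y)
  if len(xs)<2: print(nm,"few");continue
  p=onplane(d,(xs.mean(),ys.mean()),z)[:2];v=p-A
  Q=np.array([onplane(d,t,z)[:2] for t in zip(yx,yy)]+[p]);e=np.linalg.eigh(np.cov(Q.T))[1][:,1];e*=np.sign(e@v)
  print(z,nm,len(xs),xs.mean(),ys.mean(),"tip",p,"r",np.hypot(*v),"dir",np.degrees(np.arctan2(v[1],v[0])),"pca",np.degrees(np.arctan2(e[1],e[0])))
hs=hsv(S2)
m=mask(S2,(5,170,150),(16,255,255),(280,292,181,192));ys,xs=np.nonzero(m);p=onplane(S2,(xs.mean(),ys.mean()),.081)
print("dot",len(xs),xs.mean(),ys.mean(),p,np.median(cloud(S2,m),0))
```

```text
0.018 S0 2 349.5 243.0 tip [0.5911 0.114 ] r 0.07682377250787036 dir -31.829256904420443 pca -24.854256410895545
0.018 S2 6 346.3333333333333 223.33333333333334 tip [0.5242 0.0747] r 0.0797959547613933 dir -91.15615383721034 pca -90.75771718570715
0.018 T0 17 283.0 190.76470588235293 tip [0.5904 0.112 ] r 0.07736037812817448 dir -33.3337565692581 pca -34.93829935447575
0.018 T2 10 295.0 212.5 tip [0.5257 0.077 ] r 0.07747335121815739 dir -90.05874071963946 pca -88.72254536769508
0.022 S0 2 349.5 243.0 tip [0.5947 0.1153] r 0.07925248898889141 dir -29.623659722418243 pca -24.85425641089556
0.022 S2 6 346.3333333333333 223.33333333333334 tip [0.5281 0.0762] r 0.0783167478889944 dir -88.33514977526892 pca -90.7577171857071
0.022 T0 17 283.0 190.76470588235293 tip [0.5898 0.1116] r 0.0770870590779275 dir -33.82358466539578 pca -34.938299354475745
0.022 T2 10 295.0 212.5 tip [0.5253 0.0767] r 0.07776480597835779 dir -90.34696578354334 pca -88.72254536769512
dot 15 285.8666666666667 186.2 [ 0.5247 -0.1206  0.081 ] [ 0.5291 -0.1179  0.0855]
```

```bash
python3 -m pendant '{"linear":[[0,0,0],[0,0,0],[0,0,0],[0,0,0],[0,0,0]],"dr":[[0,0,0],[0,0,0],[0,0,0],[0,0,0],[0,0,0]],"gripper":[255,255,255,255,255]}';python3 -c "
from station import ctrl;print(ctrl.job_done())"
```

```text
t: 9.75
tcp_pos: [0.525, 0.1554, 0.138]
tool_rot: [-0.0, 0.971, 0.24, -0.0]
wrist_force: [-4.4, 2.8, 5.1]
gripper_width: 0.109
grip_force: 33.8
the job is handed in; nothing more can be done
None
```

I handed the job in at 9.75 s: the knob is past its click and stayed in its second position, and the arm still holds the tab with the mirror turned about 28°, its needle within about half a degree of the dot by my measurements (the hand-in returned no verdict).

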